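Seat a jar in the V jaw of a one-handed jar holder

ROBOT

A 6-joint arm with a two-finger parallel gripper is mounted at the origin on the work surface. World frame = base frame: x ahead of the robot, y to its left, z up, the work surface at z = 0. Lengths are in m, angles in rad, forces in N, time in s.
With the tool pointing down it reaches from about 0.35 to 0.975 m from the base axis. Payload 4.9 kg.
Tool frame: the origin (TCP) lies midway between the tips of the shut fingers; the grasp point (between the pads) lies 19 mm behind it; z points along the fingers, y is the line along which they close (so a half turn about z gives the same grasp; the last joint's range is limited). The gripper opens to 85 mm and grips with 20 to 120 N. Pads are 22 mm wide; open, the fingers measure 114 mm over their backs; the gripper's body (76 mm by 85 mm) begins 54 mm behind the grasp point. The pads swing forward as they close: fully open they stand 13 mm farther back than shut.
Start: joints at [1.19, 0.053, 1.613, -0, 1.476, -0.119], TCP at [0.162, 0.604, 0.231] pointing down, gripper open.
Joint ranges: [-3.01, 3.01], [-1.01, 2.22], [0.06, 2.58], [-1.02, 4.17], [0.09, 2.62], [-3.14, 3.14]. Speed limits (rad/s): [2.57, 2.57, 3.14, 3.14, 3.14, 3.14].

INTERFACE

Orientations are given as a unit quaternion [w, x, y, z].
In Python, from plant import state, grab_frame, job_done, cut_out, place_of gives the robot as it stands.
- The arm moves only by the tool jog_arm, never from a script. Its argument "motion" is text: rows parted by semicolons, each of 7 numbers parted by spaces: the opening in per cent of the stroke, from 0 (shut) to 100 (fully open), then the shift along the tool's x, y, z as a fraction of full scale, then the turn, a rotation vector about the tool's x, y, z as a fraction of full scale. A call has exactly 5 rows; each row is the pose to reach, as a shift and turn from the pose commanded when the call began, along the tool's axes at that moment; what a row does not reach only later rows make up. Full scale, the value 1, is 50 cm for a shift and 1.5 rad for a turn. A row lasts 1/8 s, in which the tool goes at most 62.5 mm and 10.7 degrees, less where a joint would pass 70% of its speed; a pose out of reach is approached as far as the arm can. A call with a number of a shift or a turn outside -1 to 1 is refused whole. A call with a gripper value outside its range is refused whole. The fingers move at their own pace and stop on an object; the grip force is fixed at half the most. Time passes only in rows, so rows that repeat a pose let the fingers close, or fill a call up. It gives the time, the measured TCP pose, the force, the opening and the grip force at its end, in the units of the state.
- state(): the state, without advancing time (a new reading comes with each control period).
- grab_frame(name): name is "side" or "top" or "wrist"; returns a dict with "color" (420x560x3 uint8, red, green, blue), "range_z" (420x560 float32, m along the optical axis (not along the pixel's ray), 0 where there is no reading), "intrinsics" (3x3 intrinsics, pixels), "world_from_camera" (4x4, takes a point from camera to world coordinates). Camera axes: x right, y up, looking along -z (the intrinsics and any distortion apply to the point x, -y, -z); pixel columns grow to the right and rows downward; lengths in m; the calibration is good to about 2 mm. A picture is of the moment at which its call begins.
- job_done(): hands the job in; it is judged then, once.
Trained networks look in the newest picture that a camera, given by its name, has taken for a name from the list of things; names that differ only in an ending like _2 or _b are one class to them, and where a whole thing is asked for, a point or a joint stands for the part that bears it (a point fixed in the world has none). Each returns a list of dicts, best first, with "p" (0 to 1); they miss things now and then, are a little off and sometimes report something else, mostly with a low value. They report only what shows in the picture. A call takes as long as a camera call. They do not tell look-alikes from the thing itself.
- cut_out(camera, thing): "pixels" (420x560 bool, what is visible of it).
- place_of(camera, thing): "at" ([x, y, z] in m, in world coordinates, good to about 4 mm: a listed point, or the origin of a listed thing).
The state is a dict: "time": time; "joint_pos": joint angles; "joint_vel": joint speeds; "joint_efforts": joint torques, N m; "tool_pos": TCP position; "tool_rot": TCP orientation; "contact_force": force on the tool from outside, world axes, zero at the start; "ft_torque": the same for the moment, N m; "gripper_width": opening from 0.0 (shut) to 1.0 (fully open); "grasp_force": force on a finger pad.
Only numpy, scipy, OpenCV 4.12 (cv2) and the standard library are available. Lean on these libraries where they do the work, as an engineer would, in place of code of your own. Each camera call takes 0.05 s, during which the arm holds its last target. There are 200 camera calls.

TASK

Stand the amber glass jar upright, gently, on the wooden board of the jar holder, in the open space in front of the grey V jaw and clear of the jaw's little steel tongue. Then slide it along the board into the V until it is fully home, centred against both faces, bed it there with a definite but gentle push of about 8 N (never more than 20 N: it is glass), and leave it standing there. Do not shove the jaw itself, and leave everything else on the worktop where it is.

Things in the scene. Friction and masses are not known exactly. Their poses are not given: they have to be found in the camera images.
- jar: The jar to seat: the only thing of amber glass, squat, round, closed, 56 mm diameter and straight-sided up to 52 mm, with a flat 52 mm aluminium lid; 71 mm tall over all; 0.22 to 0.42 kg. Starts upright on the worktop at one of four places beside the holder; a white mug, a wooden mill and a taller tin can stand at the others. Origin: centre of its underside; z up.
- holder: The holder's wooden board, 240 x 130 x 8 mm, fixed to the worktop. Origin on the worktop under it; in its frame it spans x -110 to +130 mm, y -65 to +65 mm, flat top at z = 8 mm. x runs along the board towards the V jaw (the push direction, roughly away from the robot, yaw within 0.35 rad), z up. Bare board from x = -110 to about 0 mm.
- bay (a point): A good place to stand the jar: on the board's top (z = 8 mm), on the V's middle line, 30 mm in front of the holder's origin (x = -30 mm in its frame); there the jar is 65 to 81 mm short of home. Axes as the holder's.
- jaw_block: Steel block, 22 x 100 x 30 mm, fixed across the board's far end, carrying the grey V jaw. Frame: as the holder's but 8 mm higher (on the board's top); the block is at x = 108 to 130 mm. The jaw, 44 mm tall, opens to -x: two upright faces 40 mm long at 45 degrees either side of the x axis, symmetric about y = 0, mouth about 73 mm wide. They are rigid: force climbs within 1 mm.
- seat (a point): Mid-range point for the seated jar's underside: on the board's top, middle line, x = 43 mm in the holder's frame. The jaw's depth was set by the last user and is NOT MEASURED: a jar fully home stands anywhere from 8 mm short of this point to 8 mm beyond, at y = 0 (the mouth's corners about level with its axis). The clamped setting hardly moves under 25 N. Find the seat by feel.
- tongue (a joint): Small sprung steel tongue, 14 mm wide, in the bottom of the V, middle 22 mm above the board. Travel in m relative to the jaw: 0 free, growing as the jar presses it in (+x), 0.014 at most; a jar touching both faces holds it at 0.010. Weak: under 0.2 N. Sliding the jar takes a few N; off-centre it meets one face first, may stick there and push back sideways.
- mug: Bystander: white ceramic mug, 76 mm diameter, 90 mm tall, handle to its +y; loose. Origin: centre of its underside.
- mill: Bystander: turned light-wood mill, 56 mm diameter, 142 mm tall; loose. Origin: centre of its underside.
- tin: Bystander: metal can with a paper band, 68 mm diameter, 110 mm tall; loose. Origin: centre of its underside.
- spoon: Bystander: wooden spoon lying flat near the robot on the left; loose.
Mind the look-alikes: they are no part of the job. Of the things shaped like the jar, the amber one is meant.

How it is judged:
By the outcome, as a careful person would: the job done as asked, in the order asked, and still so for the second after the job is handed in, with the robot touching nothing.
It also fails if it takes over 64 s, if anything falls off the work surface, if the arm or the gripper's body presses on something with over 40 N, if the wrist force passes 120 N, or if a joint passes its speed limit or range.

## Working session

There is one attempt and no reset: what is moved stays moved. The work goes in short steps, Python scripts to look and compute and a tool call to move; the robot and the scene stay as the last step left them, time stands still between calls to the robot, and variables do not carry over. Pictures are saved under pics/ and viewed, at most 10 in all, crops included, and the job is handed in when it is done.

Besides the shell and the picture viewer there is one more tool, called after "Request:" by a JSON object that holds its "name" and its "arguments". jog_arm: Moves the arm, as the interface text tells. Shift numbers are shares of 50 cm and turn numbers shares of 1.5 rad, none past 1 either way. Its arguments: {"type":"object","properties":{"motion":{"type":"string"}},"required":["motion"]}

```bash
mkdir -p pics; cat > h.py <<'E'
import numpy as np, cv2
from plant import *
from scipy.spatial.transform import Rotation as R
def rot(q): return R.from_quat(np.r_[q[1:],q[0]])
def cloud(f):
    d=f["range_z"];K=f["intrinsics"];v,u=np.indices(d.shape)
    c=np.stack([(u-K[0,2])*d/K[0,0],-(v-K[1,2])*d/K[1,1],-d],-1)
    T=f["world_from_camera"];return c@T[:3,:3].T+T[:3,3]
E
python3 - <<'E'
from h import *
s=state();print({k:np.round(v,3) for k,v in s.items()})
fs={c:grab_frame(c) for c in("top","side")}
cv2.imwrite("pics/a.png",fs["top"]["color"][:,:,::-1]);cv2.imwrite("pics/b.png",fs["side"]["color"][:,:,::-1])
for c in fs:
  for t in("jar","holder","bay","seat","tongue","jaw_block","mug","mill","tin"):
    print(c,t,[(round(float(r["p"]),2),np.round(r["at"],3).tolist()) for r in place_of(c,t)[:3]])
print(state()["time"])
E
```

```text
{'time': np.float64(0.0), 'joint_pos': array([ 1.19 ,  0.053,  1.614, -0.   ,  1.476, -0.119]), 'joint_vel': array([ 0.   , -0.001,  0.   ,  0.001,  0.002, -0.001]), 'joint_efforts': array([ 1.0000e-03, -3.9371e+01, -3.7017e+01, -0.0000e+00,  7.0000e-03,
       -0.0000e+00]), 'tool_pos': array([0.162, 0.603, 0.23 ]), 'tool_rot': array([-0.   ,  0.131,  0.991, -0.001]), 'contact_force': array([ 0.707,  0.291, -0.068]), 'ft_torque': array([ 0.035, -0.001,  0.004]), 'grasp_force': np.float64(0.0), 'gripper_width': np.float64(1.004)}
top jar [(0.97, [0.499, 0.248, 0.002]), (0.93, [0.369, 0.234, -0.002]), (0.85, [0.459, 0.142, -0.001])]
top holder [(0.96, [0.594, 0.006, -0.001])]
top bay [(0.85, [0.563, 0.002, 0.008])]
top seat [(0.59, [0.62, 0.259, 0.002]), (0.56, [0.631, 0.008, 0.008]), (0.3, [0.479, -0.237, -0.001])]Traceback (most recent call last):
  File "<stdin>", line 7, in <module>
ValueError: it knows: bay, holder, jar, jaw_block, mill, mug, seat, spoon, tin
```

View pics/a.png

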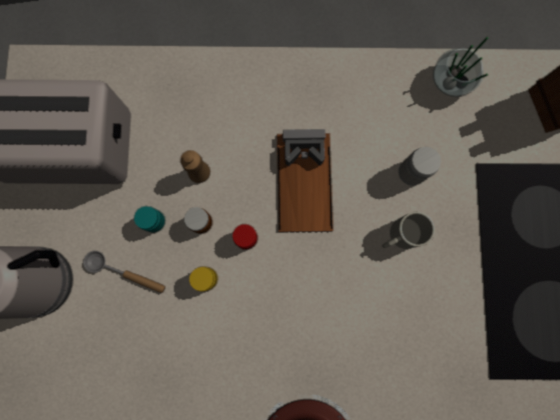

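View pics/b.png

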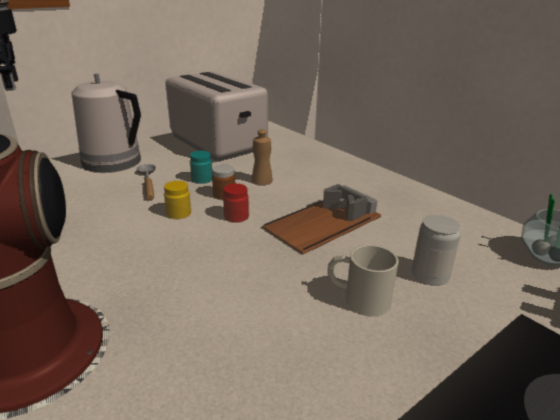

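In the top picture the jar-shaped things are the teal jar (150,219), aluminium lid over amber (198,220), red (245,237) and yellow (203,279). The tin (422,162) and mug (410,230) differ in size. By the description I choose (198,220), which is (222,183) in side. I'll check it in a crop and measure.

```bash
cat > m.py <<'E'
from h import *
fs={c:grab_frame(c) for c in("top","side")}
im=fs["side"]["color"][140:240,150:290,::-1];cv2.imwrite("pics/c.png",cv2.resize(im,None,fx=5,fy=5,interpolation=cv2.INTER_CUBIC))
P=cloud(fs["top"])
for r in place_of("top","jar"): print(round(r["p"],2),np.round(r["at"],3))
for r in place_of("side","jar"): print("side",round(r["p"],2),np.round(r["at"],3))
for r in cut_out("top","jar"):
  q=P[r["pixels"]];z=q[q[:,2]>.06]
  v,u=np.nonzero(r["pixels"]); print("cut",round(r["p"],2),u.mean().round(),v.mean().round(),z.mean(0).round(4),len(z),(z.max(0)+z.min(0))[:2]/2)
for t in("mill","mug","tin","spoon"):
  print(t,[(round(r["p"],2),np.round(r["at"],3)) for r in place_of("top",t)[:2]])
# board by colour/height: 
for r in cut_out("top","holder")[:1]:
  m=r["pixels"];q=P[m];b=q[(q[:,2]>.003)&(q[:,2]<.016)]
  print("holder",cv2.minAreaRect(b[:,:2].astype(np.float32)),b[:,2].mean())
  j=q[q[:,2]>.044]; print("jawtop",len(j),j.min(0),j.max(0))
  k=q[(q[:,2]>.030)]; print(cv2.minAreaRect(k[:,:2].astype(np.float32)))
  c,_=cv2.findContours(m.astype(np.uint8),0,2);c=max(c,key=cv2.contourArea);print(cv2.minAreaRect(c))
T=fs["top"]["world_from_camera"];print(T.round(3),fs["top"]["intrinsics"])
E
python3 m.py
```

```text
0.93 [0.368 0.232 0.002]
0.75 [0.499 0.25  0.001]
0.6 [0.505 0.358 0.004]
side 0.94 [0.499 0.361 0.003]
side 0.88 [ 0.368  0.236 -0.001]
side 0.64 [ 0.464  0.141 -0.003]
side 0.61 [0.502 0.248 0.002]
cut 0.84 203.0 279.0 [0.3681 0.2302 0.0751] 451 [0.36824499 0.16139149]
cut 0.7 246.0 236.0 [0.4618 0.1395 0.0804] 419 [0.42817346 0.11512692]
cut 0.59 150.0 219.0 [0.5008 0.357  0.0749] 447 [0.44753851 0.22600009]
cut 0.25 420.0 165.0 [ 0.6172 -0.245   0.1112] 938 [ 0.51224055 -0.10888784]
mill [(0.72, array([0.621, 0.259, 0.001])), (0.47, array([ 0.479, -0.237, -0.   ]))]
mug [(0.73, array([ 0.478, -0.235, -0.006])), (0.68, array([0.563, 0.003, 0.01 ]))]
tin [(0.71, array([ 0.622, -0.255, -0.003]))]
spoon [(0.65, array([ 0.381,  0.42 , -0.002]))]
holder ((0.5989294648170471, 0.003780849277973175), (0.23955149948596954, 0.13158485293388367), 0.7112258672714233) 0.008242399520700628
jawtop 24 [ 0.36877083 -0.03878261  0.04956989] [0.68769605 0.06671452 1.03906726]
((0.5368413329124451, 0.010799840092658997), (0.002849176526069641, 0.3542436361312866), 72.05926513671875)
((304.74969482421875, 182.48439025878906), (98.06204986572266, 55.09221267700195), 88.80650329589844)
[[ 0.006  0.988 -0.156  0.369]
 [-1.     0.007  0.004  0.067]
 [ 0.006  0.156  0.988  1.039]
 [ 0.     0.     0.     1.   ]] [[442.26311053   0.         280.10051046]
 [  0.         442.26311053 208.6247592 ]
 [  0.           0.           1.        ]]
```

View pics/c.png

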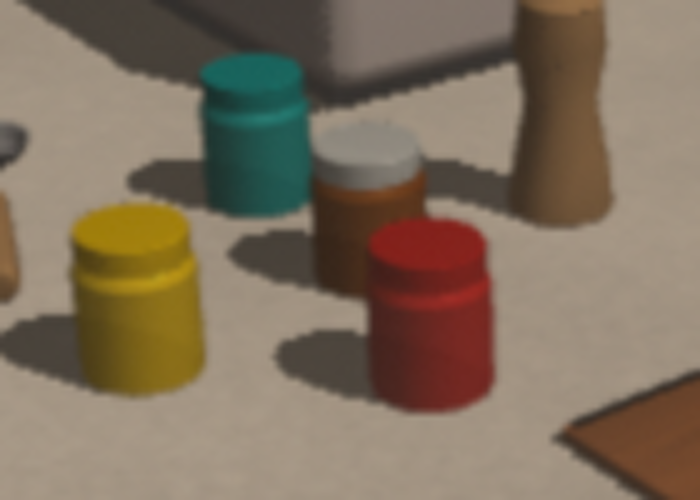

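The crop shows four jars. The amber glass one with the aluminium lid stands mid-right at crop (370,210), which is world (0.500, 0.249). I'll go above it with the closing axis along y, where both neighbours are clear.

```bash
cat >> h.py <<'E'
def to(p,yaw=None):
    """fractions for jog: target TCP p, tool y at world heading 90deg+yaw, z down"""
    s=state();r=rot(s["tool_rot"]);d=r.inv().apply(np.array(p)-s["tool_pos"])
    rv=np.zeros(3)
    if yaw is not None:
        c,k=np.cos(yaw),np.sin(yaw);t=R.from_matrix(np.array([[-c,-k,0],[-k,c,0],[0,0,-1]]).T if 0 else np.column_stack([[-c,-k,0],[-k,c,0],[0,0,-1]]))
        rv=(r.inv()*t).as_rotvec()
    print("t",s["time"],"at",s["tool_pos"].round(4),"shift",(d/.5).round(4),"turn",(rv/1.5).round(4),"F",np.round(s["contact_force"],1))
E
python3 -c "
from h import *
to([.5,.249,.2],.015)"
```

```text
t 0.8 at [0.1618 0.6037 0.2313] shift [-0.837  -0.5101  0.0626] turn [ 0.     -0.     -0.1845] F [-0.6  0.2  0.8]
```

Request:
{"name": "jog_arm", "arguments": {"motion": "100 -0.837 -0.51 0.0626 0 0 -0.1845; 100 -0.837 -0.51 0.0626 0 0 -0.1845; 100 -0.837 -0.51 0.0626 0 0 -0.1845; 100 -0.837 -0.51 0.0626 0 0 -0.1845; 100 -0.837 -0.51 0.0626 0 0 -0.1845"}}

```text
time: 1.42
tool_pos: [0.3769, 0.3778, 0.2117]
tool_rot: [0.0, -0.008, 1.0, 0.0]
contact_force: [0.5, 0.2, -0.1]
gripper_width: 1.003
grasp_force: 0.0
```

```bash
python3 -c "
from h import *
to([.5,.249,.2],.015)"
```

```text
t 1.425 at [0.3769 0.3778 0.2117] shift [-0.2422 -0.2614  0.0235] turn [0.0004 0.0005 0.0002] F [ 0.5  0.2 -0.1]
```

Request:
{"name": "jog_arm", "arguments": {"motion": "100 -0.2422 -0.2614 0.0235 0 0 0; 100 -0.2422 -0.2614 0.0235 0 0 0; 100 -0.2422 -0.2614 0.0235 0 0 0; 100 -0.2422 -0.2614 0.0235 0 0 0; 100 -0.2422 -0.2614 0.0235 0 0 0"}}

```text
time: 2.05
tool_pos: [0.4986, 0.2507, 0.1998]
tool_rot: [-0.0, -0.007, 1.0, 0.0]
contact_force: [-0.8, -0.1, 0.4]
gripper_width: 1.002
grasp_force: 0.0
```

```bash
python3 - <<'E'
from h import *
f=grab_frame("wrist");cv2.imwrite("pics/d.png",f["color"][:,:,::-1]);P=cloud(f)
for r in place_of("wrist","jar"): print(round(r["p"],2),np.round(r["at"],4))
for r in cut_out("wrist","jar"):
  m=r["pixels"];q=P[m];t=q[(q[:,2]>.060)&(q[:,2]<.09)]
  v,u=np.nonzero(m)
  if len(t): print("cut",u.mean().round(),v.mean().round(),t.mean(0).round(4),cv2.minEnclosingCircle(t[:,:2].astype(np.float32)))
to([.5,.249,.016],.015)
E
```

```text
0.97 [5.045e-01 3.601e-01 3.000e-04]
0.95 [0.3684 0.2324 0.0007]
0.88 [4.618e-01 1.424e-01 4.000e-04]
0.71 [ 0.4985  0.2518 -0.0013]
cut 283.0 194.0 [0.4977 0.2491 0.0714] ((0.49926573038101196, 0.24907706677913666), 0.025933342054486275)
cut 390.0 197.0 [0.4995 0.3587 0.0711] ((0.5010360479354858, 0.36049506068229675), 0.026285136118531227)
t 2.2 at [0.498  0.2516 0.1999] shift [-0.0038 -0.0053  0.3678] turn [0.0002 0.0001 0.0013] F [-0.   0.4  1.3]
```

View pics/d.png

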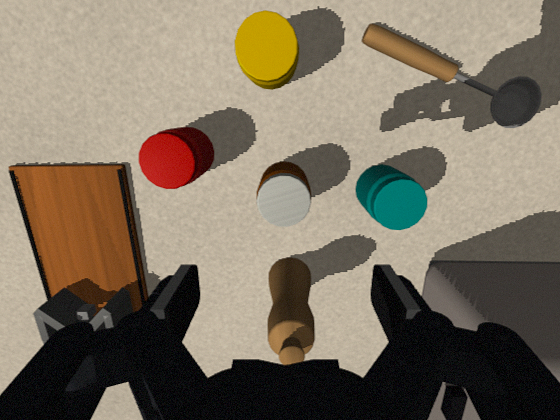

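The wrist view shows the jar's lid at (283,200), red at (175,158), teal at (395,200), yellow at (267,48) and the mill at (290,310). The lid centre is at about (0.4993, 0.249). Descend and grip.

Request:
{"name": "jog_arm", "arguments": {"motion": "100 -0.0026 -0.005 0.1 0 0 0; 100 -0.0026 -0.005 0.2 0 0 0; 100 -0.0026 -0.005 0.3 0 0 0; 100 -0.0026 -0.005 0.368 0 0 0; 100 -0.0026 -0.005 0.368 0 0 0"}}

```text
time: 2.82
tool_pos: [0.4968, 0.248, 0.0127]
tool_rot: [-0.003, -0.008, 1.0, -0.001]
contact_force: [0.3, -0.2, 0.4]
gripper_width: 0.998
grasp_force: 0.0
```

Request:
{"name": "jog_arm", "arguments": {"motion": "50 0 0 0 0 0 0; 50 0 0 0 0 0 0; 50 0 0 0 0 0 0; 50 0 0 0 0 0 0; 50 0 0 0 0 0 0"}}

```text
time: 3.45
tool_pos: [0.5023, 0.2491, 0.0188]
tool_rot: [0.002, -0.008, 1.0, 0.001]
contact_force: [-0.6, 1.7, 7.0]
gripper_width: 0.635
grasp_force: 64.6
```

```bash
python3 -c "
from h import *
to([.4993,.249,.12],.015);print(state()['gripper_width'],state()['grasp_force'])"
```

```text
t 3.45 at [0.5023 0.2491 0.0188] shift [ 0.005   0.0003 -0.2025] turn [0.0015 0.0031 0.    ] F [-0.6  1.7  7. ]
0.635455889475053 64.56591010093689
```

Request:
{"name": "jog_arm", "arguments": {"motion": "50 0 0 -0.04 0 0 0; 50 0 0 -0.1 0 0 0; 50 0 0 -0.18 0 0 0; 50 0 0 -0.26 0 0 0; 50 0 0 -0.3 0 0 0"}}

```text
time: 4.08
tool_pos: [0.501, 0.2481, 0.1689]
tool_rot: [0.002, -0.007, 1.0, 0.0]
contact_force: [0.2, 0.3, -4.0]
gripper_width: 0.639
grasp_force: 64.4
```

```bash
python3 -c "
from h import *
to([.54,.01,.165],.015);print(state()['gripper_width'],state()['grasp_force'])"
```

```text
t 4.075 at [0.501  0.2481 0.1689] shift [-0.071  -0.4773  0.0077] turn [ 0.0006  0.0025 -0.0001] F [ 0.2  0.3 -4. ]
0.6393035871410732 64.4116222858429
```

Request:
{"name": "jog_arm", "arguments": {"motion": "50 -0.02 -0.1 0 0 0 0; 50 -0.05 -0.22 0 0 0 0; 50 -0.08 -0.34 0 0 0 0; 50 -0.1 -0.45 0 0 0 0; 50 -0.11 -0.488 0 0 0 0"}}

```text
time: 4.7
tool_pos: [0.5583, 0.002, 0.1648]
tool_rot: [-0.001, -0.006, 1.0, -0.0]
contact_force: [0.7, -0.4, -4.6]
gripper_width: 0.637
grasp_force: 65.1
```

```bash
python3 - <<'E'
from h import *
f=grab_frame("wrist");cv2.imwrite("pics/e.png",f["color"][:,:,::-1]);P=cloud(f)
for t in("holder","bay","seat","jaw_block"):
  print(t,[(round(r["p"],2),np.round(r["at"],4)) for r in place_of("wrist",t)[:2]])
for r in cut_out("wrist","holder")[:1]:
  q=P[r["pixels"]];b=q[(q[:,2]>.004)&(q[:,2]<.014)]
  for i in range(6):
    a=.48+i*.02;s=b[(b[:,0]>a)&(b[:,0]<a+.02)]
    if len(s)>20: print(round(a+.01,3),s[:,1].min().round(4),s[:,1].max().round(4),s[:,0].min())
  print("minx",b[:,0].min(),"z",np.median(b[:,2]))
to([.556,.004,.06],.015)
E
```

```text
holder [(0.57, array([0.5941, 0.0032, 0.0051]))]
bay [(0.89, array([0.5608, 0.0049, 0.0022]))]
seat []
jaw_block [(0.62, array([ 0.6299, -0.2518,  0.0022]))]
0.49 -0.0629 0.0674 0.48002208990285494
0.51 -0.0624 0.0676 0.5000000846174678
0.53 -0.0618 0.0683 0.5200003671142795
0.55 -0.0616 0.0686 0.540003730738185
0.57 -0.0608 0.0691 0.5600073722984293
0.59 -0.0603 0.0691 0.5800303204471016
minx 0.4782817538394624 z 0.008733764244281017
t 5.0 at [0.5583 0.0062 0.1653] shift [ 0.0045 -0.0044  0.2107] turn [ 0.0004 -0.0006  0.001 ] F [ 0.3  0.1 -4. ]
```

View pics/e.png

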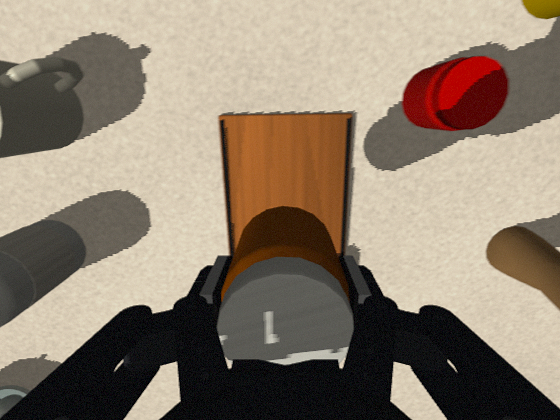

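The board shows from (220,115) to (355,115) at its near edge, with the jar held over it at (287,300). The fit gives holder origin ≈ (0.589, 0.0044) and yaw ≈ 0.022. The bay is at about (0.559, 0.0037), which is right below. Lower gently.

Request:
{"name": "jog_arm", "arguments": {"motion": "50 0 0 0.08 0 0 -0.005; 50 0 0 0.16 0 0 -0.005; 50 0 0 0.23 0 0 -0.005; 50 0 0 0.265 0 0 -0.005; 50 0 0 0.272 0 0 -0.005"}}

```text
time: 5.62
tool_pos: [0.5581, 0.0057, 0.0288]
tool_rot: [-0.001, -0.012, 1.0, 0.0]
contact_force: [-0.0, -0.3, -2.8]
gripper_width: 0.64
grasp_force: 65.2
```

Request:
{"name": "jog_arm", "arguments": {"motion": "50 0 0 0.001 0 0 0; 50 0 0 0.002 0 0 0; 50 0 0 0.003 0 0 0; 50 0 0 0.004 0 0 0; 50 0 0 0.004 0 0 0"}}

```text
time: 6.25
tool_pos: [0.5588, 0.0048, 0.0279]
tool_rot: [0.0, -0.011, 1.0, -0.0]
contact_force: [-0.5, -0.6, -4.1]
gripper_width: 0.638
grasp_force: 65.2
```

Not down yet (−4 N is the jar's weight). Continue in small steps.

Request:
{"name": "jog_arm", "arguments": {"motion": "50 0 0 0.001 0 0 0; 50 0 0 0.002 0 0 0; 50 0 0 0.003 0 0 0; 50 0 0 0.003 0 0 0; 50 0 0 0.003 0 0 0"}}

```text
time: 6.88
tool_pos: [0.559, 0.0048, 0.0268]
tool_rot: [0.0, -0.011, 1.0, -0.0]
contact_force: [-3.7, 0.8, 2.6]
gripper_width: 0.639
grasp_force: 65.3
```

Request:
{"name": "jog_arm", "arguments": {"motion": "50 0 0 0.001 0 0 0; 50 0 0 0.001 0 0 0; 50 0 0 0.002 0 0 0; 50 0 0 0.002 0 0 0; 50 0 0 0.002 0 0 0"}}

```text
time: 7.5
tool_pos: [0.5591, 0.0048, 0.0268]
tool_rot: [-0.0, -0.011, 1.0, -0.0]
contact_force: [-7.1, -0.1, 10.0]
gripper_width: 0.638
grasp_force: 66.2
```

Contact. Relax by 1.2 mm and open.

Request:
{"name": "jog_arm", "arguments": {"motion": "50 0 0 -0.0024 0 0 0; 50 0 0 -0.0024 0 0 0; 70 0 0 -0.0024 0 0 0; 100 0 0 -0.0024 0 0 0; 100 0 0 -0.0024 0 0 0"}}

```text
time: 8.12
tool_pos: [0.559, 0.0048, 0.0264]
tool_rot: [0.0, -0.011, 1.0, -0.0]
contact_force: [-0.7, 0.7, 0.0]
gripper_width: 1.002
grasp_force: 0.0
```

Request:
{"name": "jog_arm", "arguments": {"motion": "100 0 0 0 0 0 0; 100 0 0 -0.04 0 0 0; 100 0 0 -0.12 0 0 0; 100 0 0 -0.2 0 0 0; 100 0 0 -0.22 0 0 0"}}

```text
time: 8.75
tool_pos: [0.5614, 0.0045, 0.1417]
tool_rot: [0.004, -0.011, 1.0, -0.001]
contact_force: [-1.5, -0.6, 0.8]
gripper_width: 0.999
grasp_force: 0.0
```

```bash
python3 - <<'E'
from h import *
f=grab_frame("wrist");P=cloud(f);g=grab_frame("top")
cv2.imwrite("pics/f.png",np.hstack([f["color"][:,:,::-1][::,:],])) 
for r in place_of("wrist","jar")+place_of("top","jar"): print(round(r["p"],2),np.round(r["at"],4))
for r in cut_out("wrist","jar"):
  q=P[r["pixels"]];t=q[(q[:,2]>.068)&(q[:,2]<.095)&(abs(q[:,1])<.06)]
  if len(t)>50: print("lid",t.mean(0).round(4),np.ptp(t,0),cv2.minEnclosingCircle(t[:,:2].astype(np.float32)))
to([.50,.0024,.135],.022)
E
```

```text
0.86 [0.5555 0.0085 0.0083]
0.74 [4.638e-01 1.450e-01 1.000e-04]
0.33 [ 0.6267 -0.251   0.0012]
0.91 [0.4622 0.137  0.0027]
0.84 [5.033e-01 3.577e-01 3.000e-04]
0.73 [0.3681 0.237  0.0021]
0.65 [0.5573 0.0042 0.005 ]
lid [0.5545 0.0045 0.0793] [0.05111537 0.04972154 0.01366341] ((0.5565410256385803, 0.004544840194284916), 0.026108358055353165)
t 9.0 at [0.5577 0.005  0.1348] shift [ 1.154e-01 -2.600e-03 -1.000e-04] turn [ 0.0003 -0.0019  0.0003] F [-0.2 -0.6 -0.4]
```

View pics/f.png

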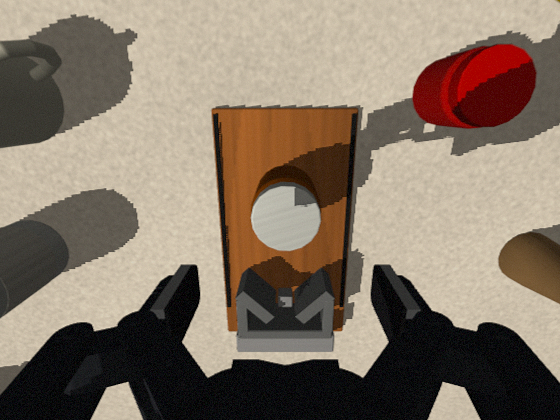

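The jar stands upright on the board at (286,217). The V jaw is at (285,310) with the tongue at (285,300), well clear of the jar. I'll measure the V's middle line, then set the fingers as a fork behind the jar.

```bash
python3 - <<'E'
from h import *
f=grab_frame("wrist");P=cloud(f)
q=P[(P[...,2]>.046)&(P[...,2]<.060)&(abs(P[...,1])<.07)&(P[...,0]>.58)&(P[...,0]<.72)]
print(len(q),q.min(0),q.max(0))
for a in np.arange(.60,.72,.008):
  s=q[(q[:,0]>a)&(q[:,0]<a+.008)]
  if len(s)>5:
    y=np.sort(s[:,1]);g=np.diff(y);i=g.argmax();print(round(a+.004,3),y[0].round(4),y[-1].round(4),"gap",y[i].round(4),y[i+1].round(4),"mid",((y[0]+y[-1])/2).round(4))
to([.488,.0022,.135],.022)
E
```

```text
3071 [ 0.633808   -0.03950259  0.04603044] [0.68949782 0.05182613 0.05469826]
0.636 -0.0358 0.049 gap -0.0271 0.0375 mid 0.0066
0.644 -0.0395 0.051 gap -0.0191 0.03 mid 0.0058
0.652 -0.0384 0.0511 gap -0.0106 0.022 mid 0.0064
0.66 -0.0388 0.0512 gap -0.0032 0.016 mid 0.0062
0.668 -0.038 0.0513 gap -0.0041 0.0169 mid 0.0067
0.676 -0.0383 0.0518 gap -0.0255 -0.024 mid 0.0068
0.684 -0.0376 0.0517 gap -0.0048 -0.0039 mid 0.007
0.692 -0.0356 0.0451 gap 0.0187 0.0337 mid 0.0047
t 9.05 at [0.5576 0.005  0.1345] shift [ 0.1393 -0.0024 -0.0005] turn [ 0.0003 -0.0022  0.0003] F [ 0.3  0.9 -0.7]
```

Vision puts the V's middle line at y ≈ 0.0053 and the predicted home at x ≈ 0.629. Back off, narrow the fingers to 35 %, and descend behind the jar.

Request:
{"name": "jog_arm", "arguments": {"motion": "60 0.08 -0.0024 0 0 0 0; 35 0.139 -0.0024 0 0 0 0; 35 0.139 -0.0024 0 0 0 0; 35 0.139 -0.0024 0.04 0 0 0; 35 0.139 -0.0024 0.1 0 0 0"}}

```text
time: 9.68
tool_pos: [0.4907, 0.0019, 0.0865]
tool_rot: [0.001, -0.011, 1.0, -0.0]
contact_force: [0.7, 1.1, -0.8]
gripper_width: 0.353
grasp_force: 0.0
```

```bash
python3 - <<'E'
from h import *
f=grab_frame("wrist")
to([.488,.0022,.020],.022);print(state()["gripper_width"])
E
```

```text
t 9.725 at [0.487  0.0024 0.0812] shift [-0.0028 -0.0006  0.1223] turn [ 0.0008 -0.0044  0.0002] F [-3.4 -0.1 -1.7]
0.3545804871103058
```

Request:
{"name": "jog_arm", "arguments": {"motion": "35 0 0 0.06 0 0 0; 35 0 0 0.11 0 0 0; 35 0 0 0.127 0 0 0; 35 -0.012 0 0.127 0 0 0; 35 -0.024 -0.0003 0.127 0 0 0"}}

```text
time: 10.35
tool_pos: [0.503, 0.002, 0.0243]
tool_rot: [0.001, -0.011, 1.0, -0.0]
contact_force: [0.8, -0.1, 0.2]
gripper_width: 0.354
grasp_force: 0.0
```

Request:
{"name": "jog_arm", "arguments": {"motion": "35 -0.008 -0.0002 0 0 0 0; 35 -0.016 -0.0004 0 0 0 0; 35 -0.024 -0.0005 0 0 0 0; 35 -0.03 -0.0007 0 0 0 0; 35 -0.034 -0.0007 0 0 0 0"}}

```text
time: 10.98
tool_pos: [0.5185, 0.0022, 0.0229]
tool_rot: [-0.0, -0.011, 1.0, 0.0]
contact_force: [0.9, 0.2, -0.3]
gripper_width: 0.348
grasp_force: 0.0
```

```bash
python3 - <<'E'
from h import *
f=grab_frame("wrist");P=cloud(f);cv2.imwrite("pics/g.png",f["color"][:,:,::-1])
for c in("wrist","top"): print(c,[(round(r["p"],2),np.round(r["at"],4)) for r in place_of(c,"jar")])
to([.51,.0025,.020],.022)
E
```

```text
wrist [(0.85, array([0.5557, 0.0064, 0.0056])), (0.79, array([0.4596, 0.1405, 0.0023]))]
top [(0.91, array([0.4622, 0.137 , 0.0027])), (0.84, array([5.033e-01, 3.577e-01, 3.000e-04])), (0.73, array([0.3681, 0.237 , 0.0021])), (0.65, array([0.5573, 0.0042, 0.005 ]))]
t 11.125 at [0.5183 0.0022 0.0229] shift [0.0166 0.0009 0.0058] turn [ 0.     -0.0001  0.0003] F [ 0.4 -0.5 -0.9]
```

View pics/g.png

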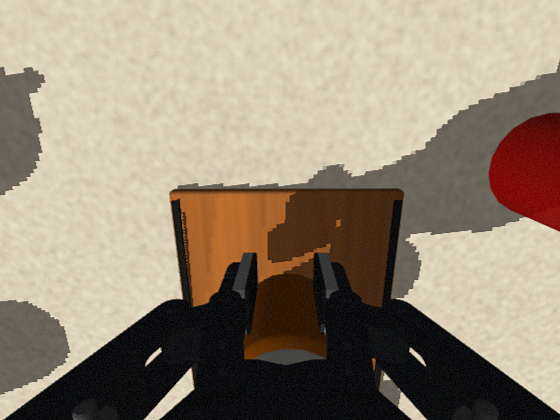

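The fork (fingers at (245,290) and (325,290)) straddles the line of the jar, which is just ahead of it at (287,340). I correct y by +0.7 mm and advance to contact.

Request:
{"name": "jog_arm", "arguments": {"motion": "35 0 0.0014 0 0 0 0; 35 -0.004 0.0014 0 0 0 0; 35 -0.008 0.0014 0 0 0 0; 35 -0.012 0.0014 0 0 0 0; 35 -0.016 0.0014 0 0 0 0"}}

```text
time: 11.75
tool_pos: [0.5259, 0.0033, 0.0228]
tool_rot: [-0.001, -0.011, 1.0, 0.0]
contact_force: [-2.5, 0.6, 2.0]
gripper_width: 0.35
grasp_force: 1.3
```

Request:
{"name": "jog_arm", "arguments": {"motion": "35 -0.005 0 0 0 0 0; 35 -0.01 0 0 0 0 0; 35 -0.016 0 0 0 0 0; 35 -0.022 0 0 0 0 0; 35 -0.028 0 0 0 0 0"}}

```text
time: 12.38
tool_pos: [0.5405, 0.0034, 0.0228]
tool_rot: [-0.0, -0.011, 1.0, -0.0]
contact_force: [-1.3, -0.4, -0.3]
gripper_width: 0.353
grasp_force: 1.0
```

Request:
{"name": "jog_arm", "arguments": {"motion": "35 -0.006 0 0 0 0 0; 35 -0.012 0 0 0 0 0; 35 -0.018 0 0 0 0 0; 35 -0.024 0 0 0 0 0; 35 -0.03 0 0 0 0 0"}}

```text
time: 13.0
tool_pos: [0.5555, 0.0038, 0.0229]
tool_rot: [-0.0, -0.011, 1.0, 0.0]
contact_force: [-1.5, -0.2, -1.0]
gripper_width: 0.346
grasp_force: 0.9
```

```bash
python3 - <<'E'
from h import *
f=grab_frame("wrist");grab_frame("top");grab_frame("side")
for c in("wrist","top","side"): print(c,[(round(r["p"],2),np.round(r["at"],4)) for r in place_of(c,"jar") if abs(r["at"][1])<.06])
to([.59,.0045,.0229],.022)
E
```

```text
wrist [(0.83, array([0.5867, 0.0088, 0.0033]))]
top []
side [(0.62, array([0.5888, 0.0044, 0.0092])), (0.27, array([0.6347, 0.0054, 0.0106]))]
t 13.3 at [0.5558 0.0037 0.0233] shift [-0.0684  0.      0.001 ] turn [-0.0001  0.0008  0.0003] F [ 0.4  0.2 -0.3]
```

Request:
{"name": "jog_arm", "arguments": {"motion": "35 -0.006 0 0 0 0 0; 35 -0.012 0 0 0 0 0; 35 -0.018 0 0 0 0 0; 35 -0.024 0 0 0 0 0; 35 -0.03 0 0 0 0 0"}}

```text
time: 13.92
tool_pos: [0.5706, 0.0041, 0.0231]
tool_rot: [-0.0, -0.011, 1.0, -0.0]
contact_force: [-4.1, 0.1, 3.1]
gripper_width: 0.348
grasp_force: 2.1
```

Request:
{"name": "jog_arm", "arguments": {"motion": "35 -0.005 0 0 0 0 0; 35 -0.01 0 0 0 0 0; 35 -0.015 0 0 0 0 0; 35 -0.02 0 0 0 0 0; 35 -0.024 0 0 0 0 0"}}

```text
time: 14.55
tool_pos: [0.5825, 0.0044, 0.023]
tool_rot: [0.0, -0.011, 1.0, -0.0]
contact_force: [-3.9, 0.6, 4.0]
gripper_width: 0.352
grasp_force: 2.2
```

Request:
{"name": "jog_arm", "arguments": {"motion": "35 -0.001 0 0 0 0 0; 35 -0.002 0 0 0 0 0; 35 -0.004 0 0 0 0 0; 35 -0.006 0 0 0 0 0; 35 -0.008 0 0 0 0 0"}}

```text
time: 15.18
tool_pos: [0.5864, 0.0044, 0.023]
tool_rot: [0.0, -0.011, 1.0, -0.0]
contact_force: [-3.3, 0.1, 2.5]
gripper_width: 0.349
grasp_force: 2.1
```

Request:
{"name": "jog_arm", "arguments": {"motion": "35 -0.0008 0 0 0 0 0; 35 -0.0016 0 0 0 0 0; 35 -0.0024 0 0 0 0 0; 35 -0.0032 0 0 0 0 0; 35 -0.004 0 0 0 0 0"}}

```text
time: 15.8
tool_pos: [0.5883, 0.0045, 0.0229]
tool_rot: [-0.0, -0.011, 1.0, 0.0]
contact_force: [-3.4, 0.1, 1.7]
gripper_width: 0.348
grasp_force: 2.1
```

Request:
{"name": "jog_arm", "arguments": {"motion": "35 -0.0008 0 0 0 0 0; 35 -0.0016 0 0 0 0 0; 35 -0.0024 0 0 0 0 0; 35 -0.003 0 0 0 0 0; 35 -0.003 0 0 0 0 0"}}

```text
time: 16.42
tool_pos: [0.5899, 0.0045, 0.023]
tool_rot: [0.0, -0.011, 1.0, -0.0]
contact_force: [-2.0, 0.0, 1.6]
gripper_width: 0.353
grasp_force: 1.9
```

Request:
{"name": "jog_arm", "arguments": {"motion": "35 -0.0008 0 0 0 0 0; 35 -0.0016 0 0 0 0 0; 35 -0.0024 0 0 0 0 0; 35 -0.003 0 0 0 0 0; 35 -0.003 0 0 0 0 0"}}

```text
time: 17.05
tool_pos: [0.5914, 0.0046, 0.023]
tool_rot: [0.0, -0.011, 1.0, 0.0]
contact_force: [-3.0, -0.2, 1.8]
gripper_width: 0.35
grasp_force: 1.9
```

Request:
{"name": "jog_arm", "arguments": {"motion": "35 -0.0006 0 0 0 0 0; 35 -0.0012 0 0 0 0 0; 35 -0.0018 0 0 0 0 0; 35 -0.0024 0 0 0 0 0; 35 -0.0024 0 0 0 0 0"}}

```text
time: 17.68
tool_pos: [0.5926, 0.0046, 0.0229]
tool_rot: [0.0, -0.011, 1.0, -0.0]
contact_force: [-2.7, 0.5, 3.0]
gripper_width: 0.352
grasp_force: 1.9
```

Still only sliding friction (~3 N). Continue by 1 mm per call.

Request:
{"name": "jog_arm", "arguments": {"motion": "35 -0.0005 0 0 0 0 0; 35 -0.001 0 0 0 0 0; 35 -0.0015 0 0 0 0 0; 35 -0.002 0 0 0 0 0; 35 -0.002 0 0 0 0 0"}}

```text
time: 18.3
tool_pos: [0.5936, 0.0046, 0.023]
tool_rot: [0.0, -0.011, 1.0, 0.0]
contact_force: [-3.5, -0.1, 1.3]
gripper_width: 0.35
grasp_force: 1.9
```

Request:
{"name": "jog_arm", "arguments": {"motion": "35 -0.0005 0 0 0 0 0; 35 -0.001 0 0 0 0 0; 35 -0.0015 0 0 0 0 0; 35 -0.002 0 0 0 0 0; 35 -0.002 0 0 0 0 0"}}

```text
time: 18.92
tool_pos: [0.5946, 0.0046, 0.023]
tool_rot: [0.0, -0.011, 1.0, 0.0]
contact_force: [-2.9, -0.5, 1.6]
gripper_width: 0.348
grasp_force: 1.9
```

Request:
{"name": "jog_arm", "arguments": {"motion": "35 -0.0005 0 0 0 0 0; 35 -0.001 0 0 0 0 0; 35 -0.0015 0 0 0 0 0; 35 -0.002 0 0 0 0 0; 35 -0.002 0 0 0 0 0"}}

```text
time: 19.55
tool_pos: [0.5956, 0.0047, 0.023]
tool_rot: [0.0, -0.011, 1.0, -0.0]
contact_force: [-3.0, -0.4, 2.5]
gripper_width: 0.349
grasp_force: 1.9
```

Request:
{"name": "jog_arm", "arguments": {"motion": "35 -0.0005 0 0 0 0 0; 35 -0.001 0 0 0 0 0; 35 -0.0015 0 0 0 0 0; 35 -0.0015 0 0 0 0 0; 35 -0.0015 0 0 0 0 0"}}

```text
time: 20.18
tool_pos: [0.5963, 0.0047, 0.023]
tool_rot: [0.0, -0.011, 1.0, -0.0]
contact_force: [-3.6, -0.9, 1.6]
gripper_width: 0.347
grasp_force: 1.8
```

Request:
{"name": "jog_arm", "arguments": {"motion": "35 -0.0005 0 0 0 0 0; 35 -0.001 0 0 0 0 0; 35 -0.0015 0 0 0 0 0; 35 -0.0015 0 0 0 0 0; 35 -0.0015 0 0 0 0 0"}}

```text
time: 20.8
tool_pos: [0.5971, 0.0047, 0.023]
tool_rot: [0.0, -0.011, 1.0, 0.0]
contact_force: [-2.4, -0.0, 1.5]
gripper_width: 0.348
grasp_force: 1.9
```

Request:
{"name": "jog_arm", "arguments": {"motion": "35 -0.0005 0 0 0 0 0; 35 -0.001 0 0 0 0 0; 35 -0.0015 0 0 0 0 0; 35 -0.0015 0 0 0 0 0; 35 -0.0015 0 0 0 0 0"}}

```text
time: 21.42
tool_pos: [0.5978, 0.0047, 0.0229]
tool_rot: [0.0, -0.011, 1.0, -0.0]
contact_force: [-2.3, -0.1, 1.3]
gripper_width: 0.349
grasp_force: 1.9
```

```bash
python3 - <<'E'
from h import *
f=grab_frame("side");P=cloud(f);grab_frame("top")
for c in("side","top"): print(c,[(round(r["p"],2),np.round(r["at"],4)) for r in place_of(c,"jar") if abs(r["at"][1])<.06])
for i in range(3): grab_frame("side");print(np.round(state()["contact_force"],1),np.round(state()["ft_torque"],2))
cv2.imwrite("pics/h.png",cv2.resize(f["color"][120:270,230:430,::-1],None,fx=4,fy=4,interpolation=cv2.INTER_CUBIC))
E
```

```text
side [(0.73, array([0.6311, 0.0036, 0.0126]))]
top []
[-2.8 -0.5  0.9] [0.01 0.4  0.01]
[-2.3  0.1  1.5] [ 0.01  0.42 -0.02]
[-3.5 -0.2  1.6] [-0.06  0.32 -0.01]
```

View pics/h.png

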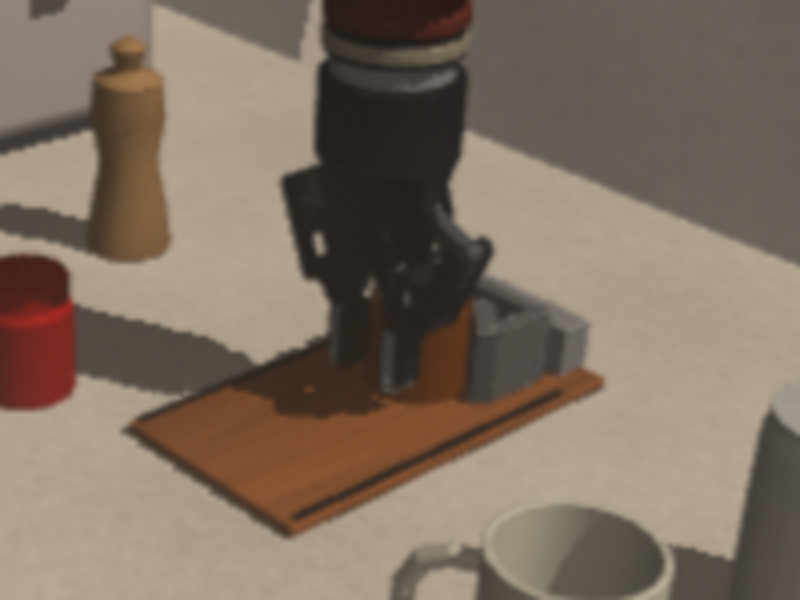

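The crop shows the jar upright at (440,340), entering the V at (500,340), with the fork behind it and nothing jammed. Keep going by feel.

Request:
{"name": "jog_arm", "arguments": {"motion": "35 -0.0005 0 0 0 0 0; 35 -0.001 0 0 0 0 0; 35 -0.0015 0 0 0 0 0; 35 -0.0015 0 0 0 0 0; 35 -0.0015 0 0 0 0 0"}}

```text
time: 22.4
tool_pos: [0.5986, 0.0047, 0.023]
tool_rot: [0.0, -0.011, 1.0, -0.0]
contact_force: [-2.0, 0.2, 2.7]
gripper_width: 0.353
grasp_force: 1.9
```

Request:
{"name": "jog_arm", "arguments": {"motion": "35 -0.0005 0 0 0 0 0; 35 -0.001 0 0 0 0 0; 35 -0.0015 0 0 0 0 0; 35 -0.0015 0 0 0 0 0; 35 -0.0015 0 0 0 0 0"}}

```text
time: 23.02
tool_pos: [0.5993, 0.0047, 0.0229]
tool_rot: [0.0, -0.011, 1.0, 0.0]
contact_force: [-2.5, 1.0, 1.4]
gripper_width: 0.352
grasp_force: 1.9
```

Request:
{"name": "jog_arm", "arguments": {"motion": "35 -0.0005 0 0 0 0 0; 35 -0.001 0 0 0 0 0; 35 -0.0015 0 0 0 0 0; 35 -0.0015 0 0 0 0 0; 35 -0.0015 0 0 0 0 0"}}

```text
time: 23.65
tool_pos: [0.5996, 0.0048, 0.0229]
tool_rot: [-0.001, -0.011, 1.0, -0.0]
contact_force: [-4.8, -0.2, 3.1]
gripper_width: 0.356
grasp_force: 2.9
```

Contact with the V starts here (−4.8 N, and the tool lags). Finer steps.

Request:
{"name": "jog_arm", "arguments": {"motion": "35 -0.0003 0 0 0 0 0; 35 -0.0006 0 0 0 0 0; 35 -0.0008 0 0 0 0 0; 35 -0.0008 0 0 0 0 0; 35 -0.0008 0 0 0 0 0"}}

```text
time: 24.28
tool_pos: [0.5997, 0.0048, 0.0229]
tool_rot: [-0.001, -0.011, 1.0, -0.0]
contact_force: [-7.2, -0.0, 4.8]
gripper_width: 0.355
grasp_force: 3.5
```

Request:
{"name": "jog_arm", "arguments": {"motion": "35 -0.0003 0 0 0 0 0; 35 -0.0006 0 0 0 0 0; 35 -0.0006 0 0 0 0 0; 35 -0.0006 0 0 0 0 0; 35 -0.0006 0 0 0 0 0"}}

```text
time: 24.9
tool_pos: [0.5997, 0.0048, 0.0229]
tool_rot: [-0.001, -0.011, 1.0, 0.0]
contact_force: [-7.4, -0.4, 5.4]
gripper_width: 0.352
grasp_force: 4.0
```

```bash
python3 - <<'E'
from h import *
for i in range(5): grab_frame("side");s=state();print(np.round(s["contact_force"],1),np.round(s["ft_torque"],2),s["tool_pos"].round(4))
print([(round(r["p"],2),np.round(r["at"],4)) for r in place_of("side","jar") if abs(r["at"][1])<.06])
E
```

```text
[-6.9 -0.6  5.9] [-0.01  1.1  -0.03] [0.5997 0.0048 0.0229]
[-7.9 -1.1  6.2] [-0.01  1.1  -0.02] [0.5997 0.0048 0.0229]
[-7.3  0.1  6. ] [-0.11  1.09 -0.02] [0.5997 0.0048 0.0229]
[-7.6 -1.3  6. ] [-0.08  1.11 -0.04] [0.5997 0.0048 0.0229]
[-8.3 -1.1  5.4] [-0.02  1.05 -0.04] [0.5997 0.0048 0.0229]
[]
```

Request:
{"name": "jog_arm", "arguments": {"motion": "35 -0.0003 -0.0002 0 0 0 0; 35 -0.0006 -0.0004 0 0 0 0; 35 -0.0008 -0.0004 0 0 0 0; 35 -0.0008 -0.0004 0 0 0 0; 35 -0.0008 -0.0004 0 0 0 0"}}

```text
time: 25.82
tool_pos: [0.5997, 0.0048, 0.0229]
tool_rot: [-0.002, -0.011, 1.0, 0.0]
contact_force: [-9.7, 0.5, 6.1]
gripper_width: 0.353
grasp_force: 4.8
```

```bash
python3 - <<'E'
from h import *
for i in range(4): grab_frame("side");s=state();print(np.round(s["contact_force"],1),np.round(s["ft_torque"],2),s["tool_pos"].round(4))
E
```

```text
[-9.5  0.8  6.6] [0.01 1.28 0.01] [0.5998 0.0048 0.0229]
[-9.1 -0.1  7. ] [0.04 1.25 0.05] [0.5997 0.0048 0.0229]
[-8.8  0.4  5.7] [ 0.02  1.26 -0.  ] [0.5997 0.0048 0.0229]
[-8.4  0.5  6.1] [0.04 1.29 0.01] [0.5997 0.0048 0.0229]
```

Bedded at about 9 N with near-zero side force and the tool at a hard stop. Retreat straight back, then up.

Request:
{"name": "jog_arm", "arguments": {"motion": "35 0.002 0 0 0 0 0; 35 0.005 0 0 0 0 0; 35 0.012 0 0 0 0 0; 35 0.04 0 0 0 0 0; 35 0.08 0 0 0 0 0"}}

```text
time: 26.65
tool_pos: [0.5606, 0.0036, 0.023]
tool_rot: [0.0, -0.011, 1.0, -0.0]
contact_force: [0.7, -0.1, -0.3]
gripper_width: 0.352
grasp_force: 0.0
```

Request:
{"name": "jog_arm", "arguments": {"motion": "35 0.06 0 0 0 0 0; 35 0.1 0 0 0 0 0; 35 0.1 0 -0.1 0 0 0; 35 0.1 0 -0.22 0 0 0; 35 0.06 0 -0.3 0 0 0"}}

```text
time: 27.28
tool_pos: [0.5309, 0.0029, 0.1759]
tool_rot: [0.002, -0.011, 1.0, -0.0]
contact_force: [1.2, -0.7, -0.8]
gripper_width: 0.347
grasp_force: 0.0
```

```bash
python3 - <<'E'
from h import *
f=grab_frame("wrist");P=cloud(f);cv2.imwrite("pics/i.png",f["color"][:,:,::-1])
g=grab_frame("top")
Q=cloud(g)
for n,A in(("w",P),("t",Q)):
  t=A[(A[...,2]>.072)&(A[...,2]<.086)&(abs(A[...,1])<.04)&(A[...,0]>.595)&(A[...,0]<.67)]
  if len(t)>20: print(n,len(t),cv2.minEnclosingCircle(t[:,:2].astype(np.float32)),t.mean(0))
print([(round(r["p"],2),np.round(r["at"],4)) for r in place_of("top","jar")])
cv2.imwrite("pics/j.png",cv2.resize(g["color"][90:260,120:470,::-1],(800,389),interpolation=cv2.INTER_CUBIC))
to([.6,.005,.17],.022)
E
```

```text
w 2095 ((0.6323878765106201, 0.005168407689779997), 0.02611890807747841) [0.62988376 0.00535458 0.07919223]
[(0.9, array([ 4.621e-01,  1.388e-01, -3.000e-04])), (0.87, array([0.5042, 0.3585, 0.0028])), (0.57, array([3.692e-01, 2.335e-01, 2.000e-04])), (0.38, array([ 6.329e-01, -4.000e-04,  1.190e-02]))]
t 27.425 at [0.533  0.0027 0.1764] shift [-0.134   0.0016  0.0137] turn [-0.0007  0.0045  0.0003] F [ 0.5 -0.5 -0.3]
```

View pics/i.png

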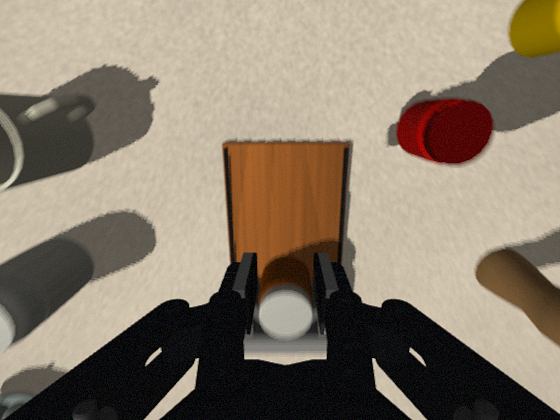

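The jar's lid at (287,313) is level and upright. Its centre is (0.632, 0.0052), on the V's middle line (0.0053), and the neighbours are unmoved. Handing in.

```bash
python3 -c "
from plant import *
print(job_done())"
```

```text
the job is handed in; nothing more can be done
None
```

The amber jar is standing upright in the V, on its middle line to within about 1 mm by camera. I bedded it with a push of about 9 N, moved the arm clear, and handed the job in at about 27 s; no verdict was shown.

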